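Carousel bin under a rocker chute

TASK

Turn the carousel bin until its large half-round compartment lies squarely under the outlet of the rocker tray. Then lay the used filter cartridge crosswise on the outlet half of the rocker tray and let go, so that its own weight tips the tray and rolls it down into that compartment. Do not push the tray down with the gripper, and leave the bottle, the jar and the flow meter alone.

Things in the scene. Friction and masses are not known exactly. Their poses are not given: they have to be found in the camera images.
- carousel: fixed round foot of the carousel bin; origin on the worktop on the turning axis (vertical). Above it turns a grey tray, 300 mm in diameter, floor at z = 20 mm, outer rim 4 mm thick up to z = 59 mm. Dividers 5 mm thick (top at z = 80 mm) part it into one half-round compartment and two quarter compartments, all empty.
- turntable (a joint): angle of the turning tray on its foot (rad, grows anticlockwise seen from above, turns either way by more than a full turn, stays where left; needs about 0.06 N m)
- handle (a point): centre of the black bar handle above the carousel's axis, 150 mm above the worktop; bar 84 mm long, 18 mm wide, 32 mm high (z 134 to 166 mm), carried by a 26 mm post. x axis along the bar (also along the straight wall of the half-round compartment), y axis towards the middle of the half-round compartment, z up
- half_compartment (a point): point on the floor of the half-round compartment, 85 mm from the turning axis, on the middle line of that compartment; axes as the handle
- rocker: fixed grey stand of the rocker tray, beside the carousel; origin on the worktop below the middle of the axle. x axis along the axle; the outlet points to -y, towards the carousel's axis, which is 205 mm away. Two cheeks at x = +-92 mm carry the axle; they rise to z = 156 mm
- tray (a joint): tip angle of the rocker tray (rad): 0 level (held there by its counterweight when empty), 0.45 fully tipped with the outlet down; it swings freely and returns to level by itself. It tips when the cartridge lies more than about 25 mm to the outlet side of the axle
- tray_outlet (a point): point on the upper face of the steel rocker tray, midway across, 50 mm from the axle towards the outlet (a good place for the cartridge's middle), 144 mm above the worktop when level. x along the axle, -y to the outlet, z off the face. Tray 152 mm wide between 22 mm high side walls; it ends 100 mm from the axle on the outlet side (open edge), 90 mm on the other (back wall 22 mm high)
- drop_point (a point): fixed point below the outlet, where the middle line of the compartment should be: 85 mm from the carousel's axis on the line from that axis to the rocker, at floor height of the carousel
- cartridge: gas filter cartridge, a white cylinder 38 mm in diameter and 123 mm long with brass ends, 0.16 to 0.23 kg, lying on its side on the worktop; after falling into the carousel it rolls to and fro for up to about 3 s; origin at the centre of its foot end, z axis along the cylinder away from the foot
- cartridge_mid (a point): centre of the cartridge's barrel, on its axis, 56 mm from the foot end (the 38 mm barrel runs from 10 to 102 mm)
- bottle: brown reagent bottle with a screw cap, 66 mm wide, 137 mm high, standing (bystander); origin under its centre
- jar: squat jar with a black lid, 54 mm wide, 43 mm high (bystander); origin under its centre
- meter: dark hand-held flow meter, 138 x 66 x 29 mm, lying flat (bystander); origin under its centre

How it is judged:
By the outcome, as a careful person would: the job done as asked, in the order asked, and still so for the second after the job is handed in, with the robot touching nothing.
It also fails if it takes over 58 s, if anything falls off the work surface, if the arm or the gripper's body presses on something with over 40 N, if the wrist force passes 120 N, or if a joint passes its speed limit or range.

ROBOT

A 6-joint arm with a two-finger parallel gripper is mounted at the origin on a cart in front of the work surface, level with it; the furniture and walls round the work are solid. World frame = base frame: x ahead of the robot, y to its left, z up, the work surface at z = 0. Lengths are in m, angles in rad, forces in N, time in s.
With the tool pointing down it reaches from about 0.375 to 0.9 m from the base axis. Payload 3.1 kg.
Tool frame: the origin (TCP) lies on the centre line of the jaws, within the pads' length; the fingertips stand 22 mm ahead of it and the grasp point (between the pads) lies 3 mm ahead of it; z points along the fingers, y is the line along which they close (so a half turn about z gives the same grasp; the last joint's range is limited). The gripper opens to 85 mm and grips with 20 to 120 N. Pads are 22 mm wide; open, the fingers measure 114 mm over their backs; the gripper's body (76 mm by 85 mm) begins 54 mm behind the grasp point. The pads swing forward as they close: fully open they stand 13 mm farther back than shut.
Start: joints at [-1.349, 0.527, 1.433, -0, 1.181, -0.178], TCP at [0.244, -0.575, 0.253] pointing down, gripper open.
Joint ranges: [-3.08, 3.08], [-0.75, 2.2], [0.22, 2.44], [-1.43, 4.57], [0, 2.65], [-2.85, 2.85]. Speed limits (rad/s): [2.79, 2.79, 3.14, 3.14, 3.14, 3.14].

INTERFACE

Orientations are given as a unit quaternion [x, y, z, w].
In Python, from station import manip gives the robot as it stands.
- The arm moves only by the tool move_tool, called after "Emit:" as name(argument=value, ...) on one line, values as JSON. Schema: {"type":"object","properties":{"increments":{"type":"array","items":{"type":"number"},"minItems":5,"maxItems":100},"force":{"type":"number"},"only":{"type":"string"},"quiet":{"type":"boolean"},"lines":{"type":"string"}},"required":["increments"],"additionalProperties":false}. increments is one flat list of numbers that holds 1 to 20 rows one after another, with no inner brackets; each row has 5 numbers: dx, dy, dz in units of 5 mm, then a turn about the tool's z in units of 0.1 rad, then the opening from 0.0 (shut) to 1.0 (fully open); each row is the pose to reach, as a shift and turn from the pose commanded when the call began, along the tool's axes at that moment; what a row does not reach only later rows make up. A row lasts 1/10 s, in which the tool goes at most 0.05 m and 0.15 rad, less where a joint would pass 70% of its speed; a pose out of reach is approached as far as the arm can. The fingers move at their own pace and stop on an object; force is the grip in N (left out, the last holds). Time passes only in rows, so rows that do not move let the fingers close. The tool returns the time, the measured TCP pose, the force, the opening and the grip force at its end. only (a regular expression) keeps the lines of the reply that match it, lines (a string "A,B") keeps lines A to B, and quiet returns only ok. Input that does not fit is refused with a message, and nothing moves.
- manip.sense(): the state, without advancing time (a new reading comes with each control period).
- manip.snapshot(name): name is "scene" or "side" or "wrist"; returns a dict with "pixels" (400x640x3 uint8, red, green, blue), "range_z" (400x640 float32, m along the optical axis (not along the pixel's ray), 0 where there is no reading), "fov_y" (degrees; the focal length in pixels is half the picture's height over the tangent of half this angle, whatever the lens; pixels are square), "cx", "cy" (the principal point, pixels), "R" (3x3) and "t" (3): a world point X has camera coordinates R X + t; the wrist camera has in their place "hand_eye" (4x4, takes a point from camera to tool coordinates, whose origin is the TCP and whose axes are the flange's). Camera axes: x right, y down, z forward; pixel columns grow to the right and rows downward; lengths in m; the calibration is good to about 2 mm. A picture is of the moment at which its call begins: read the wrist's pose just before it.
- manip.sign_off(): hands the job in; it is judged then, once.
The state is a dict: "t": time; "q": joint angles; "qd": joint speeds; "tau": joint torques, N m; "tcp_pos": TCP position; "tool_rot": TCP orientation; "force": force on the tool from outside, world axes, zero at the start; "ft_torque": the same for the moment, N m; "finger_gap": opening from 0.0 (shut) to 1.0 (fully open); "gripper_force": force on a finger pad.
Only numpy, scipy, OpenCV 4.12 (cv2) and the standard library are available. Lean on these libraries where they do the work, as an engineer would, in place of code of your own. Each camera call takes 0.05 s, during which the arm holds its last target. There are 200 camera calls.

## Working session

There is one attempt and no reset: what is moved stays moved. The work goes in short steps, Python scripts to look and compute and a tool call to move; the robot and the scene stay as the last step left them, time stands still between calls to the robot, and variables do not carry over. Pictures are saved under pics/ and viewed, at most 10 in all, crops included, and the job is handed in when it is done.

```bash
ls; mkdir -p pics; cat > h.py <<'E'
import numpy as np, cv2
from station import manip
def snap(n,save=None):
    s=manip.sense(); d=manip.snapshot(n)
    if 'hand_eye' in d:
        from scipy.spatial.transform import Rotation as Ro
        T=np.eye(4); T[:3,:3]=Ro.from_quat(s['tool_rot']).as_matrix(); T[:3,3]=s['tcp_pos']
        C=T@np.array(d['hand_eye']); d['R']=C[:3,:3].T; d['t']=-C[:3,:3].T@C[:3,3]
    d['f']=200/np.tan(np.radians(d['fov_y']/2))
    if save: cv2.imwrite(save,d['pixels'][:,:,::-1])
    np.save('/tmp/'+n+'.npy',d,allow_pickle=True)
    return d
def load(n): return np.load('/tmp/'+n+'.npy',allow_pickle=True).item()
def cloud(d):
    v,u=np.mgrid[0:400,0:640]; z=d['range_z']
    P=np.stack([(u-d['cx'])/d['f']*z,(v-d['cy'])/d['f']*z,z],-1)
    return (P-d['t'])@d['R']
def onplane(d,u,v,h):
    R,t=np.array(d['R']),np.array(d['t']); c=-R.T@t
    r=R.T@np.array([(u-d['cx'])/d['f'],(v-d['cy'])/d['f'],1]); return c+r*(h-c[2])/r[2]
def proj(d,X):
    c=np.array(d['R'])@X+d['t']; return c[0]/c[2]*d['f']+d['cx'],c[1]/c[2]*d['f']+d['cy']
E
python3 - <<'E'
from h import *
s=manip.sense();print(s['tcp_pos'],s['tool_rot'],s['finger_gap'])
for n in('scene','side','wrist'):
    d=snap(n,f'pics/{n}0.png'); print(n,d['fov_y'],d['cx'],d['cy'],-np.array(d['R']).T@d['t'])
E
```

```text
pics
station.py
[ 0.24370637 -0.57481852  0.25236365] [ 9.79989242e-01  1.99047746e-01 -3.09355029e-05 -1.03922649e-03] 0.999647270960838
scene 57.7414066209963 319.98479033635954 208.3718689909926 [0.9945494  0.74846412 0.67743484]
side 55.977465801490524 313.9444330601571 205.717205371908 [0.93007755 0.82951999 1.00604318]
wrist 58.08499382876848 325.26778791080557 190.6725970155553 [ 0.30571777 -0.55009873  0.3729267 ]
```

View pics/scene0.png

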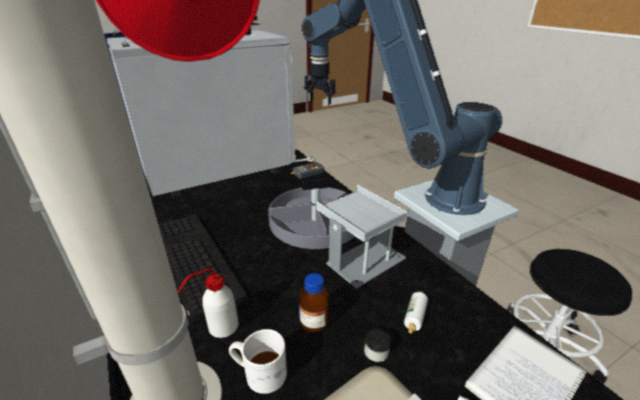

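View pics/side0.png

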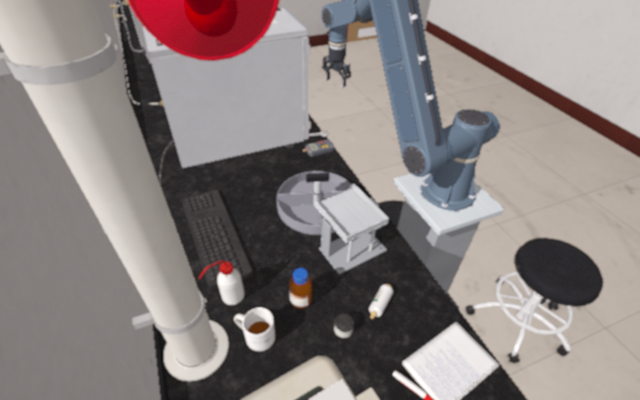

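Scene view: carousel near (310,215), tray near (363,210), cartridge (416,312), bottle (313,303), jar (377,345), meter (310,170). The side view shows the same things at (315,200), (352,210), (380,300), (300,290), (343,325) and (318,148). Next I measure.

```bash
python3 - <<'E'
from h import *
box={'scene':dict(cart=(398,285,435,340),tray=(315,180,412,235),car=(262,160,350,250),bottle=(295,270,332,335),jar=(360,325,395,365),meter=(290,155,330,182)),
'side':dict(cart=(362,278,400,324),tray=(312,180,392,240),car=(270,165,350,235),bottle=(285,262,316,310),jar=(330,310,358,340),meter=(300,138,336,158))}
for n in box:
    d=load(n);P=cloud(d);hsv=cv2.cvtColor(d['pixels'],cv2.COLOR_RGB2HSV)
    def g(k):
        a,b,c,e=box[n][k]; return P[b:e,a:c].reshape(-1,3),hsv[b:e,a:c].reshape(-1,3)
    p,h=g('cart'); m=(h[:,2]>110)&(p[:,2]>.008)&(p[:,2]<.06); q=p[m]
    c,_,(w,hh),= (lambda r:(r[0],r[2],r[1]))(cv2.minAreaRect(q[:,:2].astype('f4')))
    r=cv2.minAreaRect(q[:,:2].astype('f4')); u=np.linalg.svd(q[:,:2]-q[:,:2].mean(0),full_matrices=False)[2][0]
    print(n,'cart',m.sum(),r,u,'ztop',np.percentile(q[:,2],97))
    br=(h[:,0]>8)&(h[:,0]<28)&(h[:,1]>80)&(h[:,2]>60)&(p[:,2]>.005); print('  brass',br.sum(),p[br].mean(0))
    p,h=g('tray'); m=(abs(p[:,2]-.144)<.012)&(p[:,0]<.9); q=p[m]; print(' tray',m.sum(),cv2.minAreaRect(q[:,:2].astype('f4')),np.median(q,0))
    p,h=g('car'); m=(abs(p[:,2]-.057)<.005); q=p[m]
    m2=(abs(p[:,2]-.166)<.006)&(h[:,2]<90); print(' car',m.sum(),q.mean(0),q.min(0),q.max(0),'handle',m2.sum(),p[m2].mean(0),cv2.minAreaRect(p[m2][:,:2].astype('f4')))
    m3=abs(p[:,2]-.08)<.004; print(' div',m3.sum())
    for k in('bottle','jar','meter'):
        p,h=g(k); m=(p[:,2]>.012)&(p[:,2]<.16); q=p[m]; print(' ',k,cv2.minAreaRect(q[:,:2].astype('f4')),np.percentile(q[:,2],98))
E
```

```text
scene cart 607 ((0.505541205406189, 0.34662383794784546), (0.1231556162238121, 0.03735743835568428), 36.5627326965332) [0.80855525 0.58842026] ztop 0.03825776578150362
  brass 54 [0.54622477 0.37793656 0.02229212]
 tray 2275 ((0.49698343873023987, 0.03637655824422836), (0.19246643781661987, 0.29184797406196594), 7.7438788414001465) [0.48919596 0.08649038 0.14384298]
 car 512 [ 0.56661639 -0.15075077  0.0565249 ] [ 0.37439038 -0.51244202  0.0520079 ] [0.67019817 0.09012022 0.06199476] handle 97 [ 0.52299843 -0.10850354  0.164053  ] ((0.5219498872756958, -0.11023011803627014), (0.016969433054327965, 0.08249663561582565), 73.06905364990234)
 div 156
  bottle ((0.7237809896469116, 0.24988257884979248), (0.05278070643544197, 0.06604001671075821), 64.36463165283203) 0.13703508625842986
  jar ((0.6423784494400024, 0.3775363564491272), (0.051202647387981415, 0.05252610519528389), 83.52974700927734) 0.04468473227256029
  meter ((0.43218794465065, -0.30085259675979614), (0.4282815754413605, 0.13343174755573273), 67.4713134765625) 0.15785944218299797
side cart 421 ((0.5070825815200806, 0.344721
[... 316 characters left out ...]
.14446833]
 car 364 [ 0.55926506 -0.13498312  0.05706936] [ 0.37557931 -0.26444927  0.05204803] [0.67129201 0.02966433 0.06197919] handle 70 [ 0.521912   -0.10874827  0.16458668] ((0.5228437185287476, -0.10906989127397537), (0.016453204676508904, 0.07840441167354584), 77.753662109375)
 div 122
  bottle ((0.7243322134017944, 0.248495414853096), (0.05301462486386299, 0.06587538868188858), 71.30174255371094) 0.13879303921913086
  jar ((0.6432214975357056, 0.375236839056015), (0.05237516760826111, 0.052077990025281906), 38.133949279785156) 0.046444544908639154
  meter ((0.37396860122680664, -0.46575602889060974), (0.13485781848430634, 0.10327756404876709), 0.9332513213157654) 0.03891109324079633
```

View pics/wrist0.png

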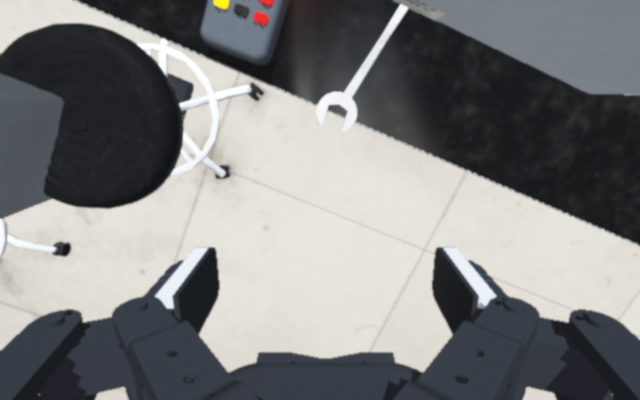

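The wrist view shows the meter's end at (245,30) and a spanner near (340,110); the rest is floor. I refine the rocker pose and the compartment direction from both fixed cameras.

```bash
python3 - <<'E'
from h import *
from scipy.optimize import least_squares
for n in('scene','side'):
    d=load(n);P=cloud(d)
    p=P.reshape(-1,3)
    near=np.linalg.norm(p[:,:2]-[.523,-.109],axis=1)
    q=p[(abs(p[:,2]-.055)<.005)&(near>.135)&(near<.165)]
    f=least_squares(lambda a:np.hypot(q[:,0]-a[0],q[:,1]-a[1])-.148,[.523,-.109],loss='soft_l1',f_scale=.003); A=f.x
    print(n,'axis',A,len(q))
    q=p[(abs(p[:,2]-.074)<.008)]; r=np.hypot(*(q[:,:2]-A).T); q=q[(r>.03)&(r<.15)]; an=np.degrees(np.arctan2(*(q[:,1::-1]-A[::-1]).T)); 
    print(' div', [(b*10-180,c) for b,c in enumerate(np.histogram(an,36,(-180,180))[0]) if c>4])
    q=p[(p[:,2]>.161)&(p[:,2]<.17)&(np.hypot(*(p[:,:2]-A).T)<.06)]
    print(' handle',q.mean(0),cv2.minAreaRect(q[:,:2].astype('f4')), np.linalg.svd(q[:,:2]-q[:,:2].mean(0))[2][0])
    m=((abs(P[:,:,2]-.144)<.004)&(P[:,:,0]>.35)&(P[:,:,0]<.65)&(P[:,:,1]>-.02)&(P[:,:,1]<.25)).astype('u1')
    m=cv2.morphologyEx(m,cv2.MORPH_OPEN,np.ones((3,3)))
    _,l,st,_=cv2.connectedComponentsWithStats(m); k=1+np.argmax(st[1:,4]); q=P[l==k]
    rc=cv2.minAreaRect(q[:,:2].astype('f4')); print(' tray',rc,'dist',np.linalg.norm(np.array(rc[0])-A),np.degrees(np.arctan2(rc[0][1]-A[1],rc[0][0]-A[0])),q.mean(0), cv2.boxPoints(rc).round(3).tolist())
    q=p[(abs(p[:,2]-.157)<.012)&(p[:,0]>.35)&(p[:,0]<.65)&(p[:,1]>.0)&(p[:,1]<.25)]
    print(' hi',cv2.minAreaRect(q[:,:2].astype('f4')))
    m=((p[:,2]>.02)&(p[:,2]<.04)&(np.hypot(p[:,0]-.37,p[:,1]+.46)<.25)&(np.hypot(*(p[:,:2]-A).T)>.165));print(' meter',cv2.minAreaRect(p[m][:,:2].astype('f4')))
E
```

```text
scene axis [ 0.52049625 -0.11102313] 370
 div [(-30, np.int64(8)), (-20, np.int64(154)), (60, np.int64(7)), (70, np.int64(56)), (160, np.int64(10))]
 handle [ 0.52300594 -0.10875597  0.16425126] ((0.5219498872756958, -0.11023011803627014), (0.016969433054327965, 0.08249663561582565), 73.06905364990234) [ 0.95581951 -0.29395419]
 tray ((0.48037222027778625, 0.07123477011919022), (0.13392271101474762, 0.16961351037025452), 8.520259857177734) dist 0.18662229255405616 102.41560184341427 [0.48002056 0.07669055 0.14353891] [[0.4020000100135803, 0.14499999582767487], [0.4269999861717224, -0.023000000044703484], [0.5590000152587891, -0.003000000026077032], [0.5339999794960022, 0.16500000655651093]]
 hi ((0.4907866418361664, 0.09589704871177673), (0.19092704355716705, 0.18794062733650208), 1.2276225090026855)
 meter ((0.4549742639064789, -0.484343022108078), (0.09787659347057343, 0.3158535361289978), 69.47049713134766)
side axis [ 0.52155009 -0.11246907] 257
 div [(-30, np.int64(11)), (-20, np.int64(101)), (60, np.int64(5)), (70, np.int64(19)), (150, np.int64(13)), (160, np.int64(45))]
 handle [ 0.52317552 -0.11122991  0.16498839] ((0.5220359563827515, -0.11251163482666016), (0.0215329397469759, 0.07835479080677032), 75.27513885498047) [ 0.94348274 -0.33142167]
 tray ((0.4862252175807953, 0.07278838753700256), (0.14399835467338562, 0.17423515021800995), 9.230340957641602) dist 0.18859525528607995 100.79555947555319 [0.48716161 0.07706734 0.14419952] [[0.4009999930858612, 0.1469999998807907], [0.42899999022483826, -0.02500000037252903], [0.5709999799728394, -0.0020000000949949026], [0.5429999828338623, 0.17000000178813934]]
 hi ((0.4920750856399536, 0.09338606894016266), (0.19095298647880554, 0.18861816823482513), 2.107536792755127)
 meter ((0.4550161361694336, -0.4773816466331482), (0.09552644938230515, 0.3078383207321167), 73.01261901855469)
```

```bash
cat >> h.py <<'E'
def rel(target,psi=None):
    from scipy.spatial.transform import Rotation as Ro
    s=manip.sense(); M=Ro.from_quat(s['tool_rot']).as_matrix(); h=np.arctan2(M[1,0],M[0,0])
    o=(M.T@(np.array(target)-s['tcp_pos'])).round(4); 
    print('rel',o,'heading',round(h,4),'turn',None if psi is None else round(-(psi-h),4)); return o
E
python3 - <<'E'
from h import *
A=np.array([.5218,-.1115])
for n in('scene','side'):
    p=cloud(load(n)).reshape(-1,3)
    q=p[(abs(p[:,2]-.076)<.006)]; v=q[:,:2]-A; r=np.hypot(*v.T); v=v[(r>.05)&(r<.142)]; an=np.degrees(np.arctan2(v[:,1],v[:,0]))
    for c in(-17,73,163): k=abs(an-c)<15; print(n,c,np.median(an[k]),k.sum())
    s=p[(p[:,2]>.15)&(p[:,0]>.1)&(p[:,0]<.75)&(p[:,1]>-.7)&(p[:,1]<-.13)]; print(len(s), s.min(0) if len(s) else '', s.max(0) if len(s) else '')
    H,_,_=np.histogram2d(s[:,0],s[:,1],[np.arange(.1,.8,.1),np.arange(-.7,-.05,.1)]);print(H.astype(int))
rel([.522,-.111,.25],np.radians(163))
E
```

```text
scene -17 -17.10030050176978 94
scene 73 72.43924687427855 46
scene 163 164.34766336935112 2
16275 [ 0.15600904 -0.69841242  0.15001114] [ 0.74998662 -0.13002269  0.63380882]
[[   0   85   62   42    0    0]
 [ 167 1438  755  285    0   41]
 [   3  225    0    0    1  511]
 [  92 2534    8    0    0    0]
 [  40 2805  471    0    0    0]
 [   0 2677 1212  370    0    0]]
side -17 -17.9598117405204 68
side 73 71.9380546703774 16
side 163 163.02387921125333 33
13200 [ 0.18662735 -0.69895804  0.15029521] [ 0.7499754  -0.13000655  0.72988885]
[[   0    5   13    0    0    0]
 [ 139 1158  594  135    0   60]
 [   3  182    0    0   58  770]
 [ 203 2261    1    0    0    0]
 [   5 2283  474    0    0    2]
 [   0 1958  929  371    0    0]]
rel [ 0.4372 -0.3186  0.0032] heading 0.4008 turn -2.4441
```

Units first: shifts go in units of 5 mm and turns go in units of 0.1 rad. So -0.184 m is -36.8, 0.437 m is 87.4, -2.444 rad is -24.44.

Emit:
move_tool(increments=[4, -9.2, 0, 0, 1, 8, -18.4, 0, 0, 1, 12, -27.6, 0, 0, 1, 16, -36.8, 0, 0, 1, 20, -46, 0, -1.5, 1, 87.4, -63.8, 0, -24.44, 1, 87.4, -63.8, 0, -24.44, 1, 87.4, -63.8, 0, -24.44, 1, 87.4, -63.8, 0, -24.44, 1, 87.4, -63.8, 0, -24.44, 1, 87.4, -63.8, 0, -24.44, 1, 87.4, -63.8, 0, -24.44, 1, 87.4, -63.8, 0, -24.44, 1, 87.4, -63.8, 0, -24.44, 1, 87.4, -63.8, 0, -24.44, 1, 87.4, -63.8, 0, -24.44, 1, 87.4, -63.8, 0, -24.44, 1, 87.4, -63.8, 0, -24.44, 1, 87.4, -63.8, 0, -24.44, 1, 87.4, -63.8, 0, -24.44, 1], force=60)

```text
t: 2.15
tcp_pos: [0.5215, -0.1111, 0.253]
tool_rot: [0.167, 0.986, 0.0, -0.0]
force: [0.1, 0.2, 0.4]
finger_gap: 0.999
gripper_force: 0.0
```

Emit:
move_tool(increments=[0, 0, 0, -1.5, 1, 0, 0, 0, 0, 1, 0, 0, 0, 0, 1])

```text
t: 2.45
tcp_pos: [0.5215, -0.1111, 0.2531]
tool_rot: [0.17, 0.985, 0.0, -0.0]
force: [0.3, 0.2, -0.0]
finger_gap: 1.0
gripper_force: 0.0
```

```bash
python3 - <<'E'
from h import *
d=snap('wrist','pics/wrist1.png'); rel([.522,-.111,.25],np.radians(163)); print(manip.sense()['q'])
P=cloud(d);p=P.reshape(-1,3)
for z0,z1 in((.155,.175),(.072,.084),(.052,.064),(.14,.148)):
    k=(p[:,2]>z0)&(p[:,2]<z1)&(p[:,1]>-.3)&(d['range_z'].ravel()>.15); print(z0,k.sum(),cv2.minAreaRect(p[k][:,:2].astype('f4')) if k.sum()>5 else '', p[k].mean(0))
E
```

```text
rel [-0.0003  0.0002  0.0031] heading 2.8031 turn -0.0418
[-4.19572464e-01  4.04934553e-01  1.66204612e+00  1.12652468e-05
  1.07510585e+00 -1.65184059e+00]
0.155 5433 ((0.5463097095489502, -0.02381070703268051), (0.20598503947257996, 0.08299306035041809), 72.6921615600586) [ 0.53368062 -0.06594622  0.16400722]
0.072 2251 ((0.5254262685775757, -0.11548760533332825), (0.1928703486919403, 0.2034093737602234), 28.94639015197754) [ 0.51426924 -0.07348624  0.0792518 ]
0.052 5155 ((0.5204580426216125, -0.12211030721664429), (0.2996658682823181, 0.28100869059562683), 9.162500381469727) [ 0.52845183 -0.14213141  0.05721264]
0.14 34943 ((0.5057603120803833, -0.004683949053287506), (0.214248925447464, 0.13668791949748993), 70.34528350830078) [0.50329945 0.03735116 0.14395149]
```

View pics/wrist1.png

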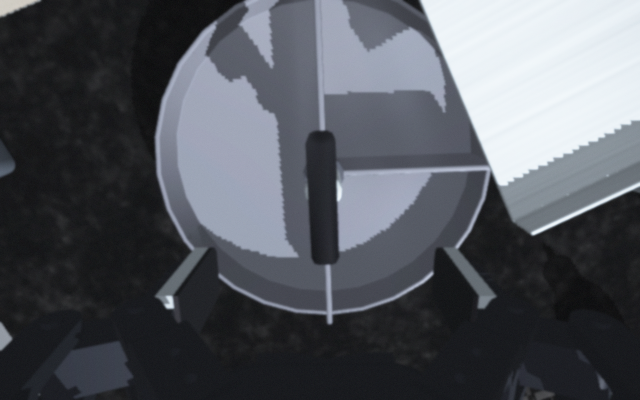

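The wrist view shows the bar at (321,197) and the half compartment to its left, away from the rocker (tray edge at right, about (430,10) to (530,235)). I refine the axis, bar angle and rocker direction here.

```bash
python3 - <<'E'
from h import *
from scipy.optimize import least_squares
d=load('wrist');P=cloud(d);p=P.reshape(-1,3)
near=np.hypot(p[:,0]-.5218,p[:,1]+.1115)
q=p[(abs(p[:,2]-.059)<.003)&(near>.138)&(near<.158)]
f=least_squares(lambda a:np.hypot(q[:,0]-a[0],q[:,1]-a[1])-.148,[.5218,-.1115],loss='soft_l1',f_scale=.002);A=f.x;print('axis',A,len(q))
q=p[(abs(p[:,2]-.166)<.006)&(near<.06)];r=cv2.minAreaRect(q[:,:2].astype('f4'));print('bar',r,q[:,2].mean())
q=p[(abs(p[:,2]-.079)<.004)&(near<.15)&(near>.045)];an=np.degrees(np.arctan2(q[:,1]-A[1],q[:,0]-A[0]))
for c in(-17,73,163): k=abs((an-c+180)%360-180)<12; print(c,np.median(an[k]),k.sum())
m=((abs(P[:,:,2]-.144)<.004)&(P[:,:,1]>-.05)).astype('u1')
m=cv2.morphologyEx(m,cv2.MORPH_OPEN,np.ones((5,5)));cs,_=cv2.findContours(m,0,1);c=max(cs,key=cv2.contourArea)[:,0]
c=c[(c[:,0]<600)&(c[:,0]>3)&(c[:,1]>6)]
w=np.array([onplane(d,u,v,.144)[:2] for u,v in c])
# outlet edge: contour points within 125 mm of axis
rr=(w-A)@[np.cos(1.72),np.sin(1.72)]; e=w[rr<.116]; print('edge',len(e),rr.min())
l=cv2.fitLine(e.astype('f4'),cv2.DIST_HUBER,0,.01,.01).ravel(); print('edge line',l,np.degrees(np.arctan2(l[1],l[0])))
n=np.array([-l[1],l[0]]);print('dist edge from axis',(l[2:]-A)@n, 'edge ends',e.min(0),e.max(0))
# rocker direction from fixed cams: side walls z~.166
for s in('scene','side'):
    q=cloud(load(s)).reshape(-1,3);q=q[(q[:,2]>.148)&(q[:,2]<.170)&(q[:,0]>.36)&(q[:,0]<.62)&(q[:,1]>-.03)&(q[:,1]<.22)&(np.hypot(*(q[:,:2]-A).T)>.08)]
    v=(q[:,:2]-A); 
    for a in(97,98,99,100): t=np.radians(a); x=v@[np.sin(t),-np.cos(t)]; y=v@[np.cos(t),np.sin(t)]; print(s,a,np.percentile(x,[1,99]).round(4),np.percentile(y,[1,99]).round(4),end='; ')
    print()
E
```

```text
axis [ 0.51862353 -0.11263925] 3438
bar ((0.5183935761451721, -0.11348828673362732), (0.0179936233907938, 0.08295238763093948), 72.57229614257812) 0.16503731909111208
-17 -17.79644083283165 318
73 72.6126209210166 726
163 163.07341250536138 790
edge 248 0.1028612951232563
edge line [ 0.9885013   0.15121216  0.48775864 -0.01288177] 8.697179
dist edge from axis 0.10327754367855596 edge ends [ 0.43168217 -0.02161484] [0.58045239 0.01329575]
scene 97 [-0.0845  0.0904] [0.1094 0.2971]; scene 98 [-0.0805  0.094 ] [0.1088 0.2963]; scene 99 [-0.0765  0.0978] [0.1095 0.2962]; scene 100 [-0.0739  0.1013] [0.1094 0.2968]; 
side 97 [-0.0949  0.0922] [0.1092 0.2956]; side 98 [-0.0915  0.0958] [0.1084 0.2951]; side 99 [-0.0879  0.0994] [0.108  0.2946]; side 100 [-0.084   0.1028] [0.1085 0.2953];
```

To row units: 0.098 m is 19.6, 0.065 m is 13, -0.035 rad is -0.35.

Emit:
move_tool(increments=[0.4, -0.4, 6, -0.35, 1, 0.4, -0.4, 13, -0.35, 1, 0.4, -0.4, 19.6, -0.35, 1, 0.4, -0.4, 19.6, -0.35, 1, 0.4, -0.4, 19.6, -0.35, 0.1, 0.4, -0.4, 19.6, -0.35, 0.1, 0.4, -0.4, 19.6, -0.35, 0.1, 0.4, -0.4, 19.6, -0.35, 0.1, 0.4, -0.4, 19.6, -0.35, 0.1, 0.4, -0.4, 19.6, -0.35, 0.1, 0.4, -0.4, 19.6, -0.35, 0.1, 0.4, -0.4, 19.6, -0.35, 0.1], force=40)

```text
t: 3.7
tcp_pos: [0.5202, -0.1125, 0.1579]
tool_rot: [0.152, 0.988, -0.0, 0.002]
force: [-0.7, 1.9, 12.9]
finger_gap: 0.202
gripper_force: 73.7
```

```bash
python3 - <<'E'
from h import *
rel([.519,-.1127,.155],np.radians(162.6))
E
```

```text
rel [ 0.0011 -0.0006  0.0029] heading 2.8357 turn -0.0023
```

To row units: -0.003 m is -0.6, 1.6 rad is 16.

Emit:
move_tool(increments=[0, 0, -0.6, 0, 0.1, 0, 0, -0.6, 0.7, 0.1, 0, 0, -0.6, 2, 0.1, 0, 0, -0.6, 3.4, 0.1, 0, 0, -0.6, 4.8, 0.1, 0, 0, -0.6, 6.2, 0.1, 0, 0, -0.6, 7.6, 0.1, 0, 0, -0.6, 9, 0.1, 0, 0, -0.6, 10.4, 0.1, 0, 0, -0.6, 11.8, 0.1, 0, 0, -0.6, 13.2, 0.1, 0, 0, -0.6, 14.6, 0.1, 0, 0, -0.6, 16, 0.1])

```text
t: 5.0
tcp_pos: [0.5196, -0.1127, 0.1581]
tool_rot: [0.816, 0.577, -0.0, 0.001]
force: [1.9, 0.3, -6.1]
finger_gap: 0.204
gripper_force: 65.2
```

Emit:
move_tool(increments=[0, 0, 0, 1.4, 0.1, 0, 0, 0, 2.8, 0.1, 0, 0, 0, 4.2, 0.1, 0, 0, 0, 5.6, 0.1, 0, 0, 0, 7, 0.1, 0, 0, 0, 8.4, 0.1, 0, 0, 0, 9.5, 0.1, 0, 0, 0, 10.3, 0.1, 0, 0, 0, 10.7, 0.1, 0, 0, 0, 10.86, 0.1, 0, 0, 0, 10.86, 0.1, 0, 0, 0, 10.86, 0.1, 0, 0, 0, 10.86, 0.1])

```text
t: 6.3
tcp_pos: [0.5193, -0.1124, 0.1581]
tool_rot: [0.997, 0.075, 0.0, -0.0]
force: [3.8, 1.0, -6.0]
finger_gap: 0.202
gripper_force: 65.0
```

```bash
python3 - <<'E'
from h import *
rel([.519,-.1127,.155],np.radians(8.7))
d=snap('wrist','pics/wrist2.png');p=cloud(d).reshape(-1,3);A=np.array([.519,-.1127])
near=np.hypot(p[:,0]-A[0],p[:,1]-A[1])
q=p[(abs(p[:,2]-.079)<.004)&(near<.15)&(near>.045)];an=np.degrees(np.arctan2(q[:,1]-A[1],q[:,0]-A[0]))
for c in(8.7,-81.3,-171.3): k=abs((an-c+180)%360-180)<12; print(c,np.median(an[k]),k.sum())
E
```

```text
rel [-0.0003  0.0003  0.0031] heading 0.1501 turn -0.0017
8.7 7.729062138224193 1325
-81.3 -80.78618451631654 1629
-171.3 nan 0
  return _methods._mean(a, axis=axis, dtype=dtype,
  ret = ret.dtype.type(ret / rcount)
```

To row units: -0.4525 m is -90.5, -0.13 m is -26, -0.478 rad is -4.78.

Emit:
move_tool(increments=[0, 0, 0, 0, 1, 0, 0, 0, 0, 1, 0, 0, 0, 0, 1, 0, 0, 0, 0, 1, 0, 0, -8, 0, 1, 0, 0, -16, 0, 1, 0, 0, -26, 0, 1, 1, -9, -26, -0.5, 1, 2, -18, -26, -1, 1, 3, -27, -26, -1.5, 1, 4, -36, -26, -2, 1, 5, -45, -26, -2.5, 1, 6, -54, -26, -3, 1, 7.2, -63, -26, -3.5, 1, 8.4, -72, -26, -4, 1, 9.4, -81, -26, -4.5, 1, 10.2, -88, -26, -4.78, 1, 10.2, -90.5, -26, -4.78, 1, 10.2, -90.5, -26, -4.78, 1, 10.2, -90.5, -26, -4.78, 1], force=60)

```text
t: 8.35
tcp_pos: [0.5019, 0.3415, 0.2881]
tool_rot: [0.951, 0.309, -0.001, 0.001]
force: [0.7, -0.4, 0.5]
finger_gap: 0.999
gripper_force: 0.0
```

```bash
python3 - <<'E'
from h import *
d=snap('wrist','pics/wrist3.png');P=cloud(d);p=P.reshape(-1,3);v=d['pixels'].max(2).ravel()
k=(p[:,2]>.008)&(p[:,2]<.05)&(np.hypot(p[:,0]-.506,p[:,1]-.3457)<.09)&(v>90);q=p[k]
r=cv2.minAreaRect(q[:,:2].astype('f4'));u=np.linalg.svd(q[:,:2]-q[:,:2].mean(0),full_matrices=False)[2][0]
print('cart',k.sum(),r,np.degrees(np.arctan2(u[1],u[0])),'top',np.percentile(q[:,2],98))
A=np.array([.519,-.1127])
for n in('scene','side'):
    d=snap(n,f'pics/{n}1.png');p=cloud(d).reshape(-1,3)
    near=np.hypot(p[:,0]-A[0]-.002,p[:,1]-A[1]-.001)
    q=p[(abs(p[:,2]-.077)<.005)&(near<.142)&(near>.05)];an=np.degrees(np.arctan2(q[:,1]-A[1]-.001,q[:,0]-A[0]-.002))
    for c in(8.7,-81.3,-171.3): k=abs((an-c+180)%360-180)<12; print(c,np.median(an[k]),k.sum())
rel([.5018,.3425,.03],np.radians(36))
E
```

```text
cart 3382 ((0.5040611624717712, 0.34555622935295105), (0.12289241701364517, 0.03807462006807327), 36.79471969604492) -143.06460649094478 top 0.03838827425610316
8.7 9.40128103529301 74
-81.3 -80.87653971056913 47
-171.3 -171.92227936202002 53
8.7 8.20577959289744 53
-81.3 -79.88198640676234 19
-171.3 -170.5032458606409 48
rel [ 0.0005 -0.0017  0.2584] heading 0.6256 turn -0.0028
```

View pics/wrist3.png

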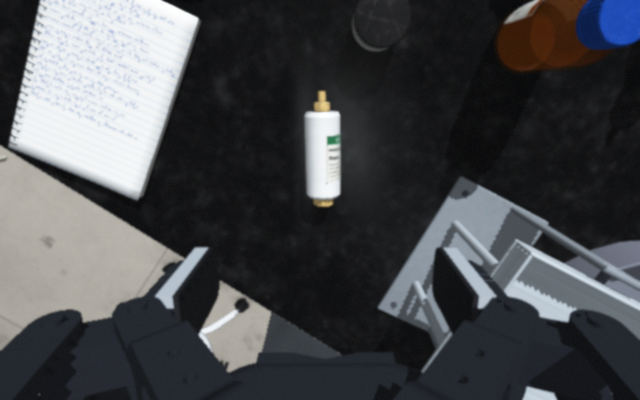

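View pics/side1.png

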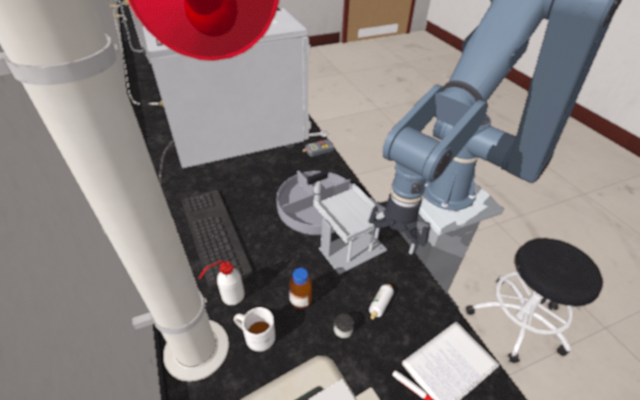

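Wrist view: the cartridge lies at (322,150), valve end up and foot at (322,203), with the jar and bottle well clear. Side view: the carousel's half compartment now faces the rocker, divider angle within about 0.5° of the target. Next is the grasp.

Emit:
move_tool(increments=[-0.2, -0.4, 10, -0.18, 1, -0.2, -0.4, 20, -0.18, 1, -0.2, -0.4, 30, -0.18, 1, -0.2, -0.4, 39, -0.18, 1, -0.2, -0.4, 45, -0.18, 1, -0.2, -0.4, 50, -0.18, 1, -0.2, -0.4, 52.2, -0.18, 1, -0.2, -0.4, 52.2, -0.18, 1, -0.2, -0.4, 52.2, -0.18, 0.3, -0.2, -0.4, 52.2, -0.18, 0.3, -0.2, -0.4, 52.2, -0.18, 0.3, -0.2, -0.4, 52.2, -0.18, 0.3, -0.2, -0.4, 52.2, -0.18, 0.3, -0.2, -0.4, 52.2, -0.18, 0.3, -0.2, -0.4, 52.2, -0.18, 0.3], force=40)

```text
t: 10.0
tcp_pos: [0.5008, 0.3441, 0.029]
tool_rot: [0.948, 0.317, 0.001, -0.0]
force: [-0.9, 0.0, 5.8]
finger_gap: 0.429
gripper_force: 39.9
```

Emit:
move_tool(increments=[0, 0, -6, 0, 0.3, 0, 0, -14, 0, 0.3, 0, 0, -24, 0, 0.3, 0, 0, -34, 0, 0.3, 0, 0, -42, 0, 0.3, 0, 0, -42, 0, 0.3, 0, 0, -42, 0, 0.3])

```text
t: 10.7
tcp_pos: [0.4999, 0.3436, 0.2383]
tool_rot: [0.948, 0.317, 0.001, -0.0]
force: [-0.3, -0.4, -2.4]
finger_gap: 0.426
gripper_force: 41.5
```

```bash
python3 - <<'E'
from h import *
from scipy.spatial.transform import Rotation as Ro
s=manip.sense();M=Ro.from_quat(s['tool_rot']).as_matrix();h=np.arctan2(M[1,0],M[0,0])
for n in('scene','side','wrist'):
    d=snap(n,f'pics/{n}4.png');p=cloud(d).reshape(-1,3);px=d['pixels'].reshape(-1,3).astype(int)
    q=(p-s['tcp_pos'])@M
    k=(abs(q[:,1])<.03)&(abs(q[:,0])<.1)&(abs(q[:,2]-.003)<.04)&(px.min(1)>120)
    b=(abs(q[:,1])<.03)&(abs(q[:,0])<.1)&(abs(q[:,2]-.003)<.04)&(px[:,0]-px[:,2]>50)
    print(n,k.sum(),q[k].min(0).round(3) if k.any() else'',q[k].max(0).round(3) if k.any() else '','brass',b.sum(),q[b].min(0).round(3) if b.any() else'',q[b].max(0).round(3) if b.any() else '')
dr=np.radians(98.7);ax=np.array([.519,-.1127])
for a in((.519,-.1127),(.5205,-.112)):
    t=np.array(a)+(.205-.05)*np.array([np.cos(dr),np.sin(dr)]);print(t);rel([*t,.24],np.radians(8.7))
E
```

```text
scene 666 [-0.052 -0.026 -0.037] [0.066 0.025 0.026] brass 69 [ 0.045 -0.008  0.002] [0.067 0.007 0.027]
side 456 [-0.03  -0.025 -0.033] [0.065 0.029 0.025] brass 35 [ 0.048 -0.005  0.002] [0.066 0.008 0.018]
wrist 19653 [-0.037 -0.026 -0.02 ] [0.063 0.026 0.027] brass 1899 [ 0.043 -0.007  0.003] [0.063 0.008 0.017]
[0.49555457 0.04051655]
rel [-0.1845  0.2397 -0.0044] heading 0.6458 turn 0.494
[0.49705457 0.04121655]
rel [-0.1828  0.24   -0.0044] heading 0.6458 turn 0.494
```

View pics/wrist4.png

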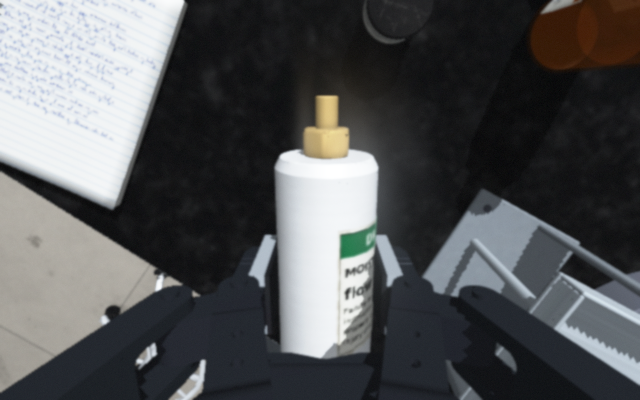

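Held level, with its bottom about 29 mm below the TCP. In the wrist view the valve tip is at (327,97) and the jaws sit on the barrel at (265,250) and (388,250). I move over the tray and check its walls.

To row units: 0.24 m is 48, 0.215 m is 43, 0.494 rad is 4.94.

Emit:
move_tool(increments=[-4, 5, 0, 0.5, 0.3, -9, 12, 0, 1, 0.3, -14, 18, 0, 1.8, 0.3, -19, 25, 0, 2.6, 0.3, -24, 32, 0, 3.4, 0.3, -29, 38, 0, 4.2, 0.3, -33, 43, 0, 4.7, 0.3, -36.6, 48, 0, 4.94, 0.3, -36.6, 48, 0, 4.94, 0.3, -36.6, 48, 0, 4.94, 0.3, -36.6, 48, 0, 4.94, 0.3])

```text
t: 11.95
tcp_pos: [0.4978, 0.0425, 0.2363]
tool_rot: [0.997, 0.076, -0.001, -0.0]
force: [-0.5, 0.6, -2.3]
finger_gap: 0.425
gripper_force: 41.5
```

```bash
python3 - <<'E'
from h import *
from scipy.spatial.transform import Rotation as Ro
s=manip.sense();M=Ro.from_quat(s['tool_rot']).as_matrix()
for n in('wrist','scene','side'):
    d=snap(n,f'pics/{n}5.png');P=cloud(d);p=P.reshape(-1,3)
    c=np.cos(np.radians(8.7));t=np.sin(np.radians(8.7));X=p[:,:2]@[c,t];Y=p[:,:2]@[-t,c]
    T=[s['tcp_pos'][0]*c+s['tcp_pos'][1]*t,-s['tcp_pos'][0]*t+s['tcp_pos'][1]*c]
    X-=T[0];Y-=T[1]
    m=(abs(X)<.13)&(abs(Y)<.17)
    f=m&(abs(p[:,2]-.144)<.004); w=m&(abs(p[:,2]-.165)<.004)&(abs(X)>.06)
    print(n,'floor X',np.percentile(X[f],[.5,99.5]).round(4),'Y',np.percentile(Y[f],[.5,99.5]).round(4),'z',np.median(p[f][:,2]),'wall+',np.median(X[w&(X>0)]).round(4),'wall-',np.median(X[w&(X<0)]).round(4),w.sum())
rel([.497,.041,.178],np.radians(8.7))
E
```

```text
wrist floor X [-0.0668  0.0736] Y [-0.1494  0.1346] z 0.14387093623008634 wall+ 0.0749 wall- -0.0779 2900
scene floor X [-0.079   0.0941] Y [-0.1497  0.1392] z 0.14357346785689007 wall+ 0.0772 wall- -0.077 228
side floor X [-0.0772  0.0944] Y [-0.1522  0.1367] z 0.14414266112928914 wall+ 0.078 wall- -0.0762 150
rel [-0.0014  0.0017  0.0589] heading 0.1535 turn 0.0017
```

View pics/wrist5.png

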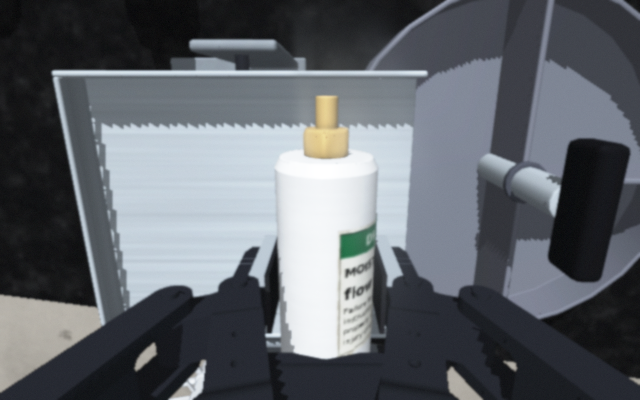

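View pics/scene5.png

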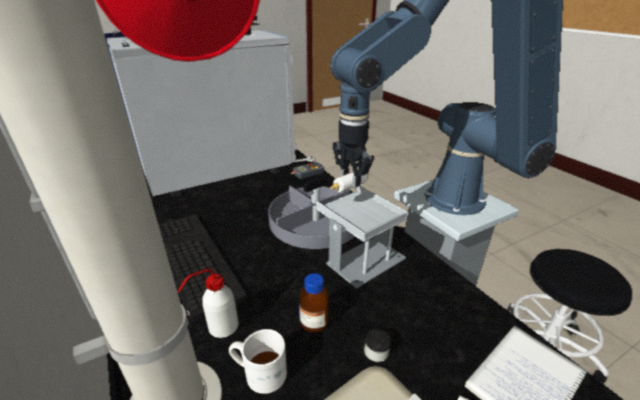

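The tray walls sit symmetric at ±77 mm about the TCP, and the cartridge lies crosswise above the outlet half: in the wrist view the tray spans (55,72) to (425,72) and the outlet is on the right. Lower it.

To row units: 0.061 m is 12.2, 0.056 m is 11.2, 0.002 rad is 0.02.

Emit:
move_tool(increments=[0, 0.2, 5, 0.02, 0.3, 0, 0.2, 9, 0.02, 0.3, 0, 0.2, 11.2, 0.02, 0.3, 0, 0.2, 12.2, 0.02, 0.3, 0, 0.2, 12.2, 0.02, 0.3, 0, 0.2, 12.2, 0.02, 0.3])

```text
t: 12.7
tcp_pos: [0.4992, 0.041, 0.1769]
tool_rot: [0.997, 0.075, 0.001, 0.0]
force: [0.7, 0.4, -2.7]
finger_gap: 0.425
gripper_force: 41.5
```

```bash
python3 - <<'E'
from h import *
s=manip.sense();print(s['tcp_pos'],s['force'])
d=snap('scene','pics/scene6.png');p=cloud(d).reshape(-1,3)
c=np.cos(np.radians(8.7));t=np.sin(np.radians(8.7));v=p[:,:2]-[.488,.0899];X=v@[c,t];Y=v@[-t,c]
k=(abs(X)<.06)&(Y>.0)&(Y<.085)&(abs(p[:,2]-.144)<.01)
print('tray face fit slope,z',np.polyfit(Y[k],p[k][:,2],1),k.sum())
E
```

```text
[0.49918138 0.04096948 0.17686895] [ 0.65014976  0.35866118 -2.7297966 ]
tray face fit slope,z [0.00204478 0.14344516] 596
```

Emit:
move_tool(increments=[0, 0, 0.4, 0, 0.3, 0, 0, 0.6, 0, 0.3, 0, 0, 0.6, 0, 0.3, 0, 0, 0.6, 0, 0.3])

```text
t: 13.15
tcp_pos: [0.4986, 0.0408, 0.1734]
tool_rot: [0.997, 0.075, 0.0, 0.0]
force: [0.5, 0.1, -1.4]
finger_gap: 0.424
gripper_force: 41.5
```

```bash
python3 - <<'E'
from h import *
d=snap('scene','pics/scene7.png');p=cloud(d).reshape(-1,3)
c=np.cos(np.radians(8.7));t=np.sin(np.radians(8.7));v=p[:,:2]-[.488,.0899];X=v@[c,t];Y=v@[-t,c]
k=(abs(X)<.06)&(Y>.0)&(Y<.085)&(abs(p[:,2]-.144)<.01)
print(np.polyfit(Y[k],p[k][:,2],1),k.sum())
E
```

```text
[-0.00155088  0.1436234 ] 604
```

The force shows it is just touching and the tray is level. Release and retreat.

Emit:
move_tool(increments=[0, 0, 0, 0, 1, 0, 0, 0, 0, 1, 0, 0, -8, 0, 1, 0, 0, -18, 0, 1, 0, 0, -28, 0, 1, 0, 0, -28, 0, 1, 0, 0, -28, 0, 1, 0, 0, -28, 0, 1, 0, 0, -28, 0, 1, 0, 0, -28, 0, 1, 0, 0, -28, 0, 1, 0, 0, -28, 0, 1, 0, 0, -28, 0, 1, 0, 0, -28, 0, 1, 0, 0, -28, 0, 1, 0, 0, -28, 0, 1, 0, 0, -28, 0, 1, 0, 0, -28, 0, 1, 0, 0, -28, 0, 1, 0, 0, -28, 0, 1])

```text
t: 15.2
tcp_pos: [0.4986, 0.0408, 0.3133]
tool_rot: [0.997, 0.075, 0.0, 0.0]
force: [-0.2, -0.0, -0.6]
finger_gap: 1.001
gripper_force: 0.0
```

Emit:
move_tool(increments=[0, 0, 0, 0, 1, 0, 0, 0, 0, 1, 0, 0, 0, 0, 1, 0, 0, 0, 0, 1, 0, 0, 0, 0, 1, 0, 0, 0, 0, 1, 0, 0, 0, 0, 1, 0, 0, 0, 0, 1, 0, 0, 0, 0, 1, 0, 0, 0, 0, 1, 0, 0, 0, 0, 1, 0, 0, 0, 0, 1, 0, 0, 0, 0, 1, 0, 0, 0, 0, 1, 0, 0, 0, 0, 1, 0, 0, 0, 0, 1, 0, 0, 0, 0, 1, 0, 0, 0, 0, 1, 0, 0, 0, 0, 1, 0, 0, 0, 0, 1])

```text
t: 17.2
tcp_pos: [0.4986, 0.0408, 0.3133]
tool_rot: [0.997, 0.075, -0.0, -0.0]
force: [0.2, 0.3, 0.1]
finger_gap: 0.999
gripper_force: 0.0
```

```bash
python3 - <<'E'
from h import *
a=snap('scene')['pixels'];b=snap('side')['pixels']
im=np.hstack([a[130:380,230:480],b[130:380,230:480]])[:,:,::-1]
cv2.imwrite('pics/end.png',cv2.resize(im,(800,400)))
for n in('scene','side'):
    d=load(n);p=cloud(d).reshape(-1,3)
    c=np.cos(np.radians(8.7));t=np.sin(np.radians(8.7));v=p[:,:2]-[.488,.0899];X=v@[c,t];Y=v@[-t,c]
    k=(abs(X)<.06)&(Y>.0)&(Y<.085)&(abs(p[:,2]-.144)<.01);print(np.polyfit(Y[k],p[k][:,2],1))
    k=(d['pixels'].reshape(-1,3).min(1)>170)&(np.hypot(p[:,0]-.52,p[:,1]+.112)<.145)&(p[:,2]>.02)&(p[:,2]<.07);print(k.sum(),p[k].mean(0))
E
```

```text
[0.0021296  0.14342092]
177 [ 0.53689527 -0.06933014  0.05080764]
[0.00831049 0.14398974]
90 [ 0.5416786  -0.07482627  0.04958792]
```

View pics/end.png

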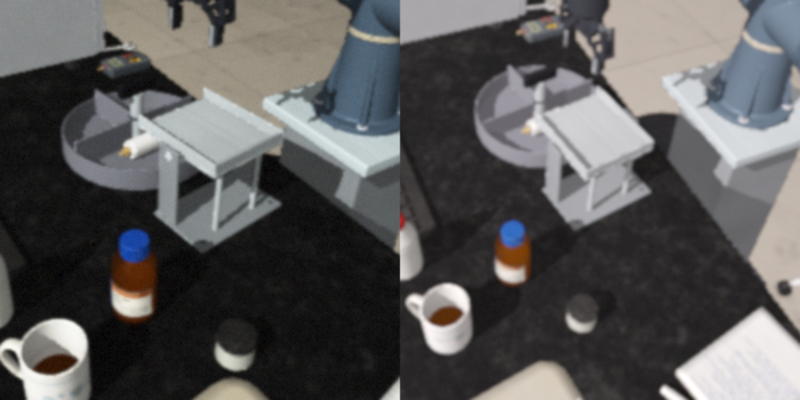

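The picture shows the cartridge in the half-round compartment (left half at (140,147)), the tray back level, and the bottle, jar and meter in their places. One rest check, then hand in.

Emit:
move_tool(increments=[0, 0, -4, 0, 1, 0, 0, -4, 0, 1, 0, 0, -4, 0, 1, 0, 0, -4, 0, 1, 0, 0, -4, 0, 1, 0, 0, -4, 0, 1, 0, 0, -4, 0, 1, 0, 0, -4, 0, 1, 0, 0, -4, 0, 1, 0, 0, -4, 0, 1])

```text
t: 18.3
tcp_pos: [0.4986, 0.0409, 0.3333]
tool_rot: [0.997, 0.075, 0.0, -0.0]
force: [0.2, -1.0, -0.0]
finger_gap: 1.0
gripper_force: 0.0
```

```bash
python3 - <<'E'
from h import *
d=snap('scene');p=cloud(d).reshape(-1,3)
k=(d['pixels'].reshape(-1,3).min(1)>170)&(np.hypot(p[:,0]-.52,p[:,1]+.112)<.145)&(p[:,2]>.02)&(p[:,2]<.07);m=p[k].mean(0);print(k.sum(),m)
near=np.hypot(p[:,0]-.521,p[:,1]+.1117);q=p[(abs(p[:,2]-.077)<.005)&(near<.142)&(near>.05)];an=np.degrees(np.arctan2(q[:,1]+.1117,q[:,0]-.521))
for c in(8.7,-81.3,-171.3): k=abs((an-c+180)%360-180)<12; print(c,np.median(an[k]) if k.any() else None)
if np.linalg.norm(m-[.5369,-.0693,.0508])<.004: print(manip.sign_off())
E
```

```text
174 [ 0.53669242 -0.06931425  0.05068685]
8.7 9.447616642461332
-81.3 -80.62607864624785
-171.3 -172.26228404725492
the job is handed in; nothing more can be done
None
```

The job is done and handed in at about 18 s: the carousel's half-round compartment is under the outlet to within about 1°, and the cartridge tipped the tray by its own weight and lies at rest in that compartment, with the tray level again and the bottle, jar and meter untouched.

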